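Park the display bar in its bay behind the post

ROBOT

A 6-joint arm with a two-finger parallel gripper is mounted at the origin on a cart in front of the work surface, level with it; the furniture and walls round the work are solid. World frame = base frame: x ahead of the robot, y to its left, z up, the work surface at z = 0. Lengths are in mm, angles in rad, forces in N, time in s.
With the tool pointing down it reaches from about 300 to 775 mm from the base axis. Payload 14.6 kg.
Tool frame: the origin (TCP) lies where the fingers leave the gripper's body, on its centre line; the fingertips stand 97 mm ahead of it and the grasp point (between the pads) lies ahead of it (grip_depth is the z of the grasp point in the tool frame, in mm); z points along the fingers, y is the line along which they close (so a half turn about z gives the same grasp; the last joint's range is limited). The gripper opens to 94 mm and grips with 3 to 60 N. Pads are 16 mm wide; open, the fingers measure 119 mm over their backs; the gripper's body (75 mm by 177 mm) begins 78 mm behind the grasp point.
Start: joints at [-1.407, 0.3, 1.521, -0, 1.321, -0.067], TCP at [125.81, -535.408, 302.646] pointing down, gripper open.
Joint ranges: [-3.03, 3.03], [-0.79, 2.21], [0.23, 2.52], [-1.04, 4.18], [0, 3.07], [-2.55, 2.55]. Speed limits (rad/s): [2.22, 2.22, 2.57, 3.14, 3.14, 3.14].

INTERFACE

Orientations are given as [roll, pitch, yaw] about the fixed x, y, z axes, in that order (R = Rz(yaw) Ry(pitch) Rx(roll)).
In Python, from cell import read_state, camera, sign_off, regions_of, spot_point, grip_depth gives the robot as it stands. The module is installed in compiled form; this text tells all that it offers.
- The arm moves only by the tool send_rows, never from a script. Its argument "series" is a list of rows, each a list of 3 entries, a list of its own where there are three numbers: the shift along the world's x, y, z in mm, then the turn about the world's z in degrees, then the closure, from -1 (fully open) to 1 (shut), so that 0 is half open. A call has 1 to 12 rows; each row shifts and turns the commanded pose from where the row before left it; what a row does not reach is not made up. A row lasts 1/10 s, in which the tool goes at most 50 mm and 8.59 degrees, less where a joint would pass 70% of its speed; a pose out of reach is approached as far as the arm can. A call is refused whole if a number of a shift passes 50 or a number of a turn 8.59, either way. A call with a gripper value outside its range is refused whole. The fingers move at their own pace and stop on an object; "squeeze" is the grip in N (left out, the last holds). Time passes only in rows, so rows that do not move let the fingers close. It gives the time, the measured TCP pose, the force, the opening and the grip force at its end, in the units of the state.
- read_state(): the state, without advancing time (a new reading comes with each control period).
- camera(name): name is "side" or "top"; returns a dict with "color" (400x640x3 uint8, blue, green, red), "fx", "fy", "cx", "cy" (pixels), "camera_from_world" (4x4, takes a point from world to camera coordinates). Camera axes: x right, y down, z forward; pixel columns grow to the right and rows downward; lengths in mm; the calibration is good to about 2 mm. A picture is of the moment at which its call begins. There is no depth.
- sign_off(): hands the job in; it is judged then, once.
Trained networks look in a picture, given as the dict that the camera call returned (one of the last four; its "shot" number tells which), for a name from the list of things; names that differ only in an ending like _2 or _b are one class to them, and where a whole thing is asked for, a point or a joint stands for the part that bears it (a point fixed in the world has none). Each returns a list of dicts, best first, with "confidence" (0 to 1); they miss things now and then, are a little off and sometimes report something else, mostly with a low value. They report only what shows in the picture. A call takes as long as a camera call.
- regions_of(thing, picture): "mask" (400x640 bool, what is visible of it).
- spot_point(thing, picture): "point" ([x, y, z] in mm, in the coordinates of the camera as it stood for that picture, good to about 4 mm: a listed point, or the origin of a listed thing).
The state is a dict: "clock": time; "joints": joint angles; "qd": joint speeds; "effort": joint torques, N m; "eef_pos": TCP position; "eef_rot": TCP orientation; "wrist_force": force on the tool from outside, world axes, zero at the start; "moment": the same for the moment, N m; "finger_gap": finger opening in mm; "finger_force": force on a finger pad.
Only numpy, scipy, OpenCV 4.12 (cv2) and the standard library are available. Lean on these libraries where they do the work, as an engineer would, in place of code of your own. Each camera call takes 0.05 s, during which the arm holds its last target. There are 200 camera calls.

TASK

Put the long aluminium spectacle display bar away in its bay by pushing it over the worktop with the fingertips: it is too long to go straight in, so push its right end to angle it past the post, then push the other end round until the bar lies between the two end stops, behind the post, flat against the back fence along its whole length. Do not take the bar between the fingers, lift it or tip it, and leave the roll of tape, the marker pen and the lens block where they are.

Things in the scene. Friction and masses are not known exactly. Their poses are not given: they have to be found in the camera images.
- bar: Loose straight aluminium bar with grey end caps, 250 x 26 mm, 30 mm high (four small nose rests on top reach 38 mm), 0.25 to 0.5 kg. Origin at the centre of its underside; y runs along it to its left end, x across it, z up. It starts on the robot's side of the bay, left of the post, within about 0.25 rad of parallel to the fence.
- bar_right_end (a point): Centre of the bar's right end face (local -y end, 125 mm from the origin), 15 mm above the worktop: the end that must go behind the post.
- bar_left_end (a point): Centre of the bar's left end face (local +y end, 125 mm from the origin), 15 mm above the worktop.
- bay: Grey fixed fences 35 mm high, 12 mm thick, no floor plate. Origin on the worktop under the middle of the back fence's inner face; x points into the fence, away from the robot, y left along it, so the bay's inside has negative x. Back fence 344 mm long. With the bar home its centre line is at x = -13 mm, with 70 mm of play in all along y.
- bay_right_stop (a point): Middle of the right end stop's inner face, at bay y = -160 mm, on the worktop. This stop reaches 70 mm out from the back fence.
- bay_left_stop (a point): Middle of the left end stop's inner face, at bay y = +160 mm, on the worktop. This stop reaches 30 mm out from the back fence.
- post: Fixed upright steel post, 16 mm in diameter, 56 mm high, in the right half of the bay's mouth: its axis is 78 mm out from the back fence's inner face (70 mm clear between them) and 55 to 75 mm right of the bay's middle. Origin at its foot, z up; the flange at its foot is flush. Between post and left stop there is less room than the bar is long.
- tape: Roll of brown adhesive tape, 92 mm across, 48 mm high, lying flat behind and left of the bay; origin at the centre of its underside. Leave it alone.
- marker: Black-and-white marker pen, 135 mm long, 17 mm thick, lying near the front right; origin at the centre of its underside. Leave it alone.
- lens_block: Small black lens block, 22 mm across, 16 mm high, standing near the front right; origin at the centre of its underside. Leave it alone.

How it is judged (in metres and radians):
At the end, for the whole second after the job is handed in: Both ends of the bar are within 7 mm of lying flat against the back fence (centre line 6 to 20 mm from it), the bar lies between the two end stops and so behind the post, flat on the worktop, and is at rest (x of bar_right_end in the frame of bay between -0.02 and -0.006 m and x of bar_left_end in the frame of bay between -0.02 and -0.006 m and y of bar_right_end in the frame of bay between -0.164 and -0.085 m and y of bar_left_end in the frame of bay between 0.085 and 0.164 m and height (world z) of bar below 0.004 m and angle between bar's own z axis and vertical below 0.05 rad and linear speed of bar below 0.01 m/s and angular speed of bar below 0.05 rad/s); the robot touches nothing.
It fails at once if the bar is lifted off the worktop (height (world z) of bar above 0.01 m).
It fails at once if the bar is tipped (angle between bar's own z axis and vertical above 0.15 rad).
It fails at once if the bar is taken between the fingers (the grasp point lies inside the bar) (x of the grasp point in the frame of bar between -0.009 and 0.009 m and y of the grasp point in the frame of bar between -0.123 and 0.123 m and z of the grasp point in the frame of bar between -0.01 and 0.03 m).
It fails at once if the roll of tape, the marker pen or the lens block is moved by more than 20 mm (distance of any of tape, marker, lens_block from where it was at the start of the episode above 0.02 m).
It also fails if it takes over 72 s, if anything falls off the work surface, if the arm or the gripper's body presses on something with over 40 N, if the wrist force passes 120 N, or if a joint passes its speed limit or range.

## Working session

There is one attempt and no reset: what is moved stays moved. The work goes in short steps, Python scripts to look and compute and a tool call to move; the robot and the scene stay as the last step left them, time stands still between calls to the robot, and variables do not carry over. Pictures are saved under pics/ and viewed, at most 10 in all, crops included, and the job is handed in when it is done.

Besides the shell and the picture viewer there is one more tool, called after ">>>" as a command line: name --argument value ..., lists and objects as JSON in quotes. send_rows: Moves the arm, as the interface text tells. Its arguments: {"type":"object","properties":{"series":{"type":"array"},"squeeze":{"type":"number"}},"required":["series"]}

```bash
mkdir -p pics
cat > h.py <<'E'
import numpy as np, cv2
from cell import *
def world(pic,p):
    T=np.linalg.inv(np.array(pic["camera_from_world"])); return (T@np.r_[p,1])[:3]
def pix(pic,P):
    c=np.array(pic["camera_from_world"])@np.r_[P,1]; return np.array([pic["fx"]*c[0]/c[2]+pic["cx"],pic["fy"]*c[1]/c[2]+pic["cy"]])
def ray(pic,uv,z):
    T=np.linalg.inv(np.array(pic["camera_from_world"])); d=T[:3,:3]@np.array([(uv[0]-pic["cx"])/pic["fx"],(uv[1]-pic["cy"])/pic["fy"],1]); o=T[:3,3]
    return o+d*(z-o[2])/d[2]
def spots(names,pic):
    o={}
    for n in names:
        r=spot_point(n,pic)
        if r: o[n]=world(pic,r[0]["point"]); print(n,round(r[0]["confidence"],2),o[n].round(1))
        else: print(n,None)
    return o
def barfit(pic):
    r=regions_of("bar",pic); m=r[0]["mask"].astype(np.uint8)
    print("bar mask",r[0]["confidence"],m.sum()); return m
E
python3 - <<'E'
from h import *
print(read_state(), grip_depth if not callable(grip_depth) else grip_depth())
N=["bar","bar_right_end","bar_left_end","bay","bay_right_stop","bay_left_stop","post","tape","marker","lens_block"]
for c in ("top","side"):
    p=camera(c); cv2.imwrite(f"pics/{c}0.png",p["color"]); print(c,p["fx"],np.linalg.inv(np.array(p["camera_from_world"])).round(2).tolist()); spots(N,p)
E
```

```text
{'clock': 0.0, 'joints': array([-1.40659727e+00,  3.00453462e-01,  1.52157944e+00, -4.61693175e-05,
        1.32068878e+00, -6.65797007e-02]), 'qd': array([ 2.81066832e-04,  2.55797410e-04,  1.87069861e-03, -2.32716124e-05,
        1.47678164e-04,  4.59437174e-04]), 'effort': array([ 9.45769862e-04, -5.31805694e+01, -3.52739239e+01,  7.08472123e-02,
        2.44538515e-02, -1.03886248e-04]), 'eef_pos': array([ 125.78047921, -535.2701104 ,  302.09663495]), 'eef_rot': array([-3.14046315e+00, -3.04942548e-05,  2.30790197e-01]), 'wrist_force': array([ 0.38872496,  0.44838754, -0.0363414 ]), 'moment': array([-0.0126062 ,  0.00739311,  0.00051456]), 'finger_force': 0.0, 'finger_gap': 93.81982627167034} 78.39999999999999
top 492.1914658068311 [[-0.02, -0.99, 0.1, 486.57], [-1.0, 0.02, -0.0, -89.54], [-0.0, -0.1, -0.99, 1230.52], [0.0, 0.0, 0.0, 1.0]]
bar 0.93 [464.6  80.9  -1.9]
bar_right_end 0.96 [456.2 -43.   13.9]
bar_left_end 0.8 [468.5 208.4  17.2]
bay 0.85 [629.9 -53.7   2.5]
bay_right_stop 0.87 [ 607.7 -213.6   -4.4]
bay_left_stop 0.61 [599.7 103.6   1.1]
post 0.53 [ 554.7 -130.     0.8]
tape 0.47 [764.7 195.4  -6.8]
marker 0.8 [ 426.7 -363.5   -5. ]
lens_block 0.52 [ 557.3 -127.    -0.9]
side 392.86103889286727 [[0.96, -0.16, 0.24, 374.51], [-0.28, -0.48, 0.83, -812.67], [-0.02, -0.86, -0.51, 484.39], [0.0, 0.0, 0.0, 1.0]]
bar 0.67 [469.1  82.8   3.6]
bar_right_end 0.82 [458.9 -42.8  13.8]
bar_left_end 0.77 [472.3 210.2  16.8]
bay 0.98 [ 6.279e+02 -4.950e+01  3.000e-01]
bay_right_stop 0.81 [ 611.1 -214.7    0. ]
bay_left_stop 0.96 [ 6.008e+02  1.078e+02 -2.000e-01]
post 0.47 [ 561.3 -128.     4.3]
tape 0.84 [765.2 195.   -3.9]
marker 0.59 [ 430.4 -361.     2.5]
lens_block 0.66 [ 514.5 -371.4    3.6]
```

View pics/top0.png

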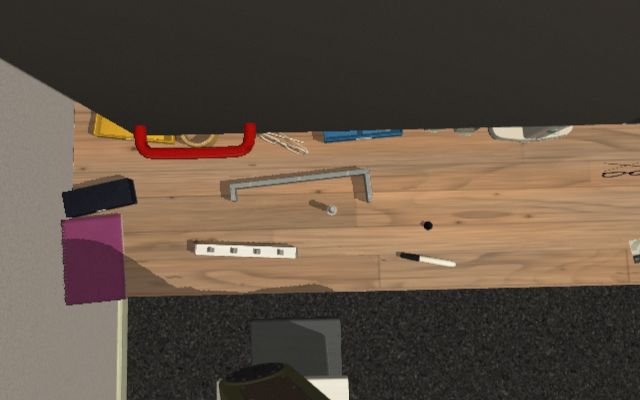

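Run:
```python
from h import *
p=camera("top")
for n in ("bar","bay","post"):
    r=regions_of(n,p)
    for q in r[:1]:
        m=q["mask"].astype(np.uint8); cs=max(cv2.findContours(m,0,2)[0],key=cv2.contourArea)
        print(n,q["confidence"],m.sum(),[(ray(p,u,38 if n=="bar" else 35 if n=="bay" else 56)[:2].round(0).tolist()) for u in cv2.boxPoints(cv2.minAreaRect(cs))], cv2.boundingRect(cs))
```

```text
bar 0.9 1047 [[455.0, 203.0], [482.0, 203.0], [467.0, -45.0], [441.0, -44.0]] (194, 244, 104, 15)
bay 0.73 1158 [[662.0, 116.0], [653.0, -232.0], [572.0, -229.0], [580.0, 117.0]] (230, 169, 143, 34)
post 0.6 79 [[564.0, -119.0], [563.0, -140.0], [542.0, -140.0], [542.0, -118.0]] (327, 206, 10, 10)
```

The top view shows the bar from about (195,248) to (297,253), the fence from (230,188) to (370,172), and the post head at (332,210). The pen and lens block sit well to the right. Next I'll check the space overhead.

View pics/side0.png

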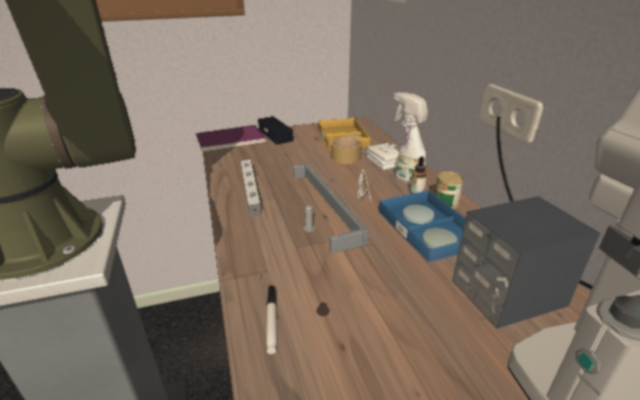

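```bash
cat >> h.py <<'E'
PSI=0.09; B0=np.array([629.,-51.5])
def w2b(P): 
    c,s=np.cos(PSI),np.sin(PSI); d=np.array(P)[:2]-B0; return np.array([c*d[0]+s*d[1],-s*d[0]+c*d[1]])
def b2w(P):
    c,s=np.cos(PSI),np.sin(PSI); return B0+np.array([c*P[0]-s*P[1],s*P[0]+c*P[1]])
def look(cams=("top","side")):
    """bar ends from spot points: mean of cameras, world and bay"""
    R=[];L=[]
    for c in cams:
        p=camera(c)
        for n,l in (("bar_right_end",R),("bar_left_end",L)):
            r=spot_point(n,p)
            if r and r[0]["confidence"]>.3: l.append(world(p,r[0]["point"])); print(c,n,round(r[0]["confidence"],2),l[-1].round(0),"bay",w2b(l[-1]).round(1))
            else: print(c,n,"none")
    st=read_state(); print("t",round(st["clock"],2),"tcp",st["eef_pos"].round(1),"yaw",round(st["eef_rot"][2],3),"F",st["wrist_force"].round(1),"gap",round(st["finger_gap"],1))
    if R and L:
        R=np.mean(R,0)[:2];L=np.mean(L,0)[:2]; d=L-R
        print("R",R.round(1),w2b(R).round(1),"L",L.round(1),w2b(L).round(1),"len",np.hypot(*d).round(1),"yaw",np.arctan2(-d[0],d[1]).round(3),"theta_bay_deg",np.degrees(np.arctan2(-d[0],d[1])-PSI).round(1))
        return R,L
E
python3 - <<'E'
from h import *
# fence inner face check from stops/post/bay: refit PSI,B0 with the mean of the two cameras over 2 more looks
from scipy.optimize import least_squares
M={"bay":(0,0),"bay_right_stop":(-35,-160),"bay_left_stop":(-15,160)}
obs={n:[] for n in [*M,"post"]}
for c in ("top","side"):
    p=camera(c)
    for n in obs:
        for r in spot_point(n,p)[:1]: obs[n].append(world(p,r["point"])[:2])
for n in obs: print(n,np.round(obs[n],1).tolist())
def res(v):
    c,s=np.cos(v[2]),np.sin(v[2])
    return np.concatenate([np.mean(obs[n],0)-v[:2]-[c*M[n][0]-s*M[n][1],s*M[n][0]+c*M[n][1]] for n in M if obs[n]])
f=least_squares(res,[629,-51,.09],x_scale=[1,1,.01]); print(f.x,f.fun.round(1)); 
# fence direction from the top edge of mask
E
```

```text
bay [[627.7, -56.2], [628.0, -55.6]]
bay_right_stop [[611.0, -215.0], [609.9, -213.6]]
bay_left_stop [[599.9, 105.1], [603.0, 105.4]]
post [[555.5, -127.0], [560.4, -126.6]]
[ 6.29843523e+02 -5.34773490e+01  8.94949826e-02] [-2.  -2.4  1.2  1.7  0.8  0.7]
```

The side view shows no overhead obstacle near the bay. Marker (270,320), lens block (322,308) and tape (346,150) are all clear of the path. I'm moving to the front of the bar's right end now, with the fingers closing.

>>> send_rows --series '[[[24,42.5,-8],-1.5,1],[[24,42.5,-8],-1.5,1],[[24,42.5,-8],-1.5,1],[[24,42.5,-8],-1.5,1],[[24,42.5,-8],-1.5,1],[[24,42.5,-8],-1.5,1],[[24,42.5,-8],-1.5,1],[[24,42.5,-8],-1.5,1],[[24,42.5,-8],-1.5,1],[[24,42.5,-8],-1.5,1],[[24,42.5,-8],-1,1],[[24,42.5,-8],0,1]]'

```text
clock: 3.0
eef_pos: [414.5, -23.3, 206.6]
eef_rot: [3.141, -0.001, -0.049]
wrist_force: [1.2, -1.8, -0.2]
finger_gap: 1.8
finger_force: 0.0
```

>>> send_rows --series '[[[0,0,-40],0,1],[[0,0,-40],0,1],[[0,0,-21],0,1],[[12,0,0],0,1],[[12,0,0],0,1],[[8,1,0],2,1],[[8,1,0],3,1],[[8,1,0],3,1],[[8,1,0],3,1],[[8,2,0],3,1],[[0,0,0],0,1]]'

```text
clock: 4.1
eef_pos: [478.4, -19.3, 105.7]
eef_rot: [3.141, -0.0, 0.197]
wrist_force: [-1.0, -0.1, 0.4]
finger_gap: 0.4
finger_force: 0.0
```

```bash
sed -i 's/B0=.*/B0=np.array([629.5,-53.])/' h.py; python3 -c "
from h import *
look()"
```

```text
top bar_right_end none
top bar_left_end 0.78 [455. 212.  20.] bay [-150.3  279.8]
side bar_right_end 0.63 [508. -34.  15.] bay [-118.9   29.7]
side bar_left_end 0.86 [460. 214.  17.] bay [-144.3  281.3]
t 4.4 tcp [477.6 -19.5 105.7] yaw 0.195 F [ 0.2 -0.3  0.1] gap 0.9
R [508.4 -34.1] [-118.9   29.7] L [457.6 213.2] [-147.3  280.6] len 252.5 yaw 0.203 theta_bay_deg 6.5
```

>>> send_rows --series '[[[8,2,0],3,1],[[8,2,0],3,1],[[8,3,0],3,1],[[8,3,0],3,1],[[8,3,0],3,1],[[5,2,0],2,1],[[0,0,0],0,1]]'

```text
clock: 5.1
eef_pos: [523.0, -4.3, 105.6]
eef_rot: [3.142, -0.0, 0.493]
wrist_force: [-0.1, 0.3, -0.5]
finger_gap: 0.6
finger_force: 0.0
```

```bash
python3 -c "
from h import *
look()"
```

```text
top bar_right_end none
top bar_left_end 0.94 [435. 211.  19.] bay [-169.7  280.1]
side bar_right_end 0.65 [558. -10.  14.] bay [-67.7  49.1]
side bar_left_end 0.87 [438. 213.  20.] bay [-166.7  282. ]
t 5.4 tcp [522.6  -4.5 105.7] yaw 0.492 F [-0.6 -0.7 -0.6] gap 0.5
R [557.7 -10.2] [-67.7  49.1] L [436.7 211.8] [-168.2  281.1] len 252.8 yaw 0.499 theta_bay_deg 23.4
```

>>> send_rows --series '[[[-10.5,-6,0],0,1],[[-18.5,38,0],0,1],[[-18.5,38,0],0,1],[[-18.5,38,0],0,1],[[-18.5,38,0],0,1],[[-18.5,38,0],0,1],[[0,0,0],0,1],[[6,3,0],0,1],[[6,3,0],-2,1],[[6,3,0],-2,1],[[6,3,0],-2,1],[[0,0,0],0,1]]'

```text
clock: 6.6
eef_pos: [444.9, 190.5, 105.6]
eef_rot: [3.141, -0.0, 0.386]
wrist_force: [-0.2, 0.3, -0.2]
finger_gap: 0.7
finger_force: 0.0
```

```bash
python3 -c "
from h import *
look()"
```

```text
top bar_right_end 0.76 [550. -16.  15.] bay [-75.9  44.4]
top bar_left_end 0.86 [459. 217.  21.] bay [-145.3  284.7]
side bar_right_end 0.61 [552. -16.  16.] bay [-73.5  43.5]
side bar_left_end 0.66 [462. 219.  17.] bay [-141.9  286. ]
t 6.9 tcp [443.8 191.3 105.7] yaw 0.388 F [ 0.7  0.2 -0.3] gap 0.4
R [551.1 -15.9] [-74.7  43.9] L [460.8 218.3] [-143.6  285.3] len 251.0 yaw 0.368 theta_bay_deg 15.9
```

>>> send_rows --series '[[[-18.5,-7,0],0,1],[[-15.5,39.5,0],8.5,1],[[-15.5,39.5,0],8.5,1],[[0,0,0],8.5,1],[[0,0,0],8.5,1],[[14,-4,0],8.5,1],[[14,-4,0],8.5,1],[[14,-4,0],8.5,1],[[14,-4,0],8.5,1],[[0,0,0],8.5,1],[[0,0,0],8.5,1],[[0,0,0],4,1]]'

```text
clock: 8.1
eef_pos: [450.3, 247.4, 105.6]
eef_rot: [-3.142, 0.0, 1.947]
wrist_force: [-0.2, -0.3, 0.0]
finger_gap: 0.7
finger_force: 0.0
```

```bash
python3 -c "
from h import *
R,L=look()
u=(L-R)/np.hypot(*(L-R)); d=read_state()['eef_pos'][:2]-L; print('along',d@u,'lateral(toward front neg)',d@np.array([u[1],-u[0]]))"
```

```text
top bar_right_end 0.92 [548. -17.  14.] bay [-78.1  42.9]
top bar_left_end 0.67 [626. -54.  -1.] bay [-3.4 -0.2]
side bar_right_end 0.59 [551. -15.  13.] bay [-74.9  45.1]
side bar_left_end 0.55 [463. 220.  17.] bay [-141.   286.8]
t 8.4 tcp [450.3 247.6 105.7] yaw 1.94 F [-1.2  0.8 -0.1] gap 0.2
R [549.4 -16. ] [-76.5  44. ] L [544.7  83.2] [-72.2 143.3] len 99.3 yaw 0.047 theta_bay_deg -2.5
along 168.5999984364377 lateral(toward front neg) -86.63011320768335
```

Run:
```python
s=open('h.py').read()
s=s.replace("    if R and L:\n","""    pr=[(a,b) for a in R for b in L if abs(np.hypot(*(a-b)[:2])-250)<15]
    R=[a for a,b in pr]; L=[b for a,b in pr]
    if pr:
""")
open('h.py','w').write(s)
```

>>> send_rows --series '[[[5.4,-14,0],0,1],[[3.6,-9.3,0],0,1],[[3.6,-9.3,0],0,1],[[3.6,-9.3,0],0,1],[[3.6,-9.3,0],0,1],[[3.6,-9.3,0],0,1],[[3.6,-9.3,0],0,1],[[0,0,0],0,1]]'

```text
clock: 9.2
eef_pos: [477.8, 176.6, 105.7]
eef_rot: [3.142, 0.0, 1.94]
wrist_force: [0.2, -0.5, -0.0]
finger_gap: 0.7
finger_force: 0.0
```

```bash
python3 -c "
from h import *
look()"
```

```text
top bar_right_end 0.62 [573. -67.  13.] bay [-57.6  -9.3]
top bar_left_end 0.83 [481. 166.  20.] bay [-128.7  231.7]
side bar_right_end 0.8 [571. -68.  12.] bay [-59.2 -10.1]
side bar_left_end 0.75 [484. 169.  19.] bay [-124.5  233.8]
t 9.5 tcp [477.2 178.  105.6] yaw 1.942 F [ 0.5 -0.2 -0.5] gap 0.4
R [572.2 -67.9] [-58.4  -9.7] L [482.5 167.4] [-126.6  232.8] len 251.9 yaw 0.364 theta_bay_deg 15.7
```

>>> send_rows --series '[[[3.6,-9.3,0],0,1],[[3.6,-9.3,0],0,1],[[3.6,-9.3,0],0,1],[[3.6,-9.3,0],0,1],[[3.6,-9.3,0],0,1],[[3.6,-9.3,0],0,1],[[3.6,-9.3,0],0,1],[[3.6,-9.3,0],0,1],[[3.6,-9.3,0],0,1],[[3.6,-9.3,0],0,1],[[1.8,-4.7,0],0,1],[[0,0,0],0,1]]'

```text
clock: 10.7
eef_pos: [515.4, 79.4, 105.6]
eef_rot: [3.141, 0.0, 1.94]
wrist_force: [-0.3, 0.5, -0.5]
finger_gap: 0.5
finger_force: 0.0
```

```bash
python3 -c "
from h import *
look()
p=camera('top'); cv2.imwrite('pics/top1.png',cv2.resize(p['color'][130:290,180:430],None,fx=3,fy=3))"
```

```text
top bar_right_end 0.58 [ 610. -165.   13.] bay [ -29.4 -110.1]
top bar_left_end 0.83 [516.  73.  22.] bay [-101.3  135.4]
side bar_right_end none
side bar_left_end 0.78 [520.  71.  17.] bay [-98.1 133.4]
t 11.0 tcp [515.   80.3 105.7] yaw 1.942 F [-0.4 -0.3  0.4] gap 0.5
R [ 610.2 -165.3] [ -29.4 -110.1] L [518.1  71.9] [-99.7 134.4] len 254.4 yaw 0.37 theta_bay_deg 16.1
```

View pics/top1.png

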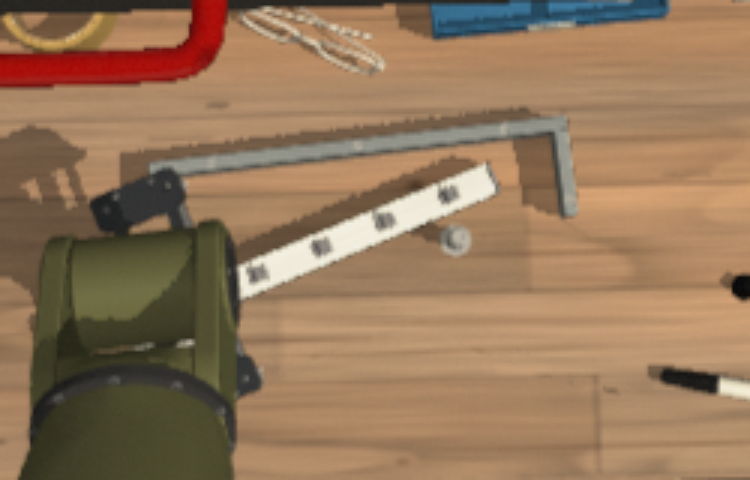

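The bar's right end (crop 490,180) is now behind the post (455,240) and clear of both the right stop and the fence. Next I'm going round to the front of the left end.

>>> send_rows --series '[[[-7,18.5,0],0,1],[[-28,-11,0],-8.5,1],[[-28,-11,0],-8.5,1],[[0,0,0],-8.5,1],[[0,0,0],-8.5,1],[[0,0,0],-8.5,1],[[0,0,0],-8.5,1],[[10,-10,0],-8.5,1],[[11,-10,0],-8.5,1],[[11,-10,0],-8.5,1],[[11,-10,0],-8.5,1],[[0,0,0],-5,1]]'

```text
clock: 12.25
eef_pos: [496.1, 35.8, 105.8]
eef_rot: [3.141, -0.001, 0.364]
wrist_force: [-1.2, 1.1, 0.2]
finger_gap: 0.8
finger_force: 0.0
```

```bash
python3 -c "
from h import *
look()"
```

```text
top bar_right_end 0.66 [ 609. -165.   15.] bay [ -30.5 -109.4]
top bar_left_end none
side bar_right_end 0.93 [ 610. -163.   14.] bay [ -28.8 -108.2]
side bar_left_end 0.88 [518.  72.  19.] bay [-99.6 134.1]
t 12.55 tcp [495.   36.8 105.7] yaw 0.373 F [ 0.5 -0.4 -0.3] gap 0.5
R [ 609.7 -164. ] [ -29.7 -108.8] L [518.2  71.6] [-99.6 134.1] len 252.8 yaw 0.37 theta_bay_deg 16.1
```

>>> send_rows --series '[[[11,4,0],0,1],[[8,3,0],-3,1],[[8,2.5,0],-3,1],[[8,2,0],-3,1],[[8,1.5,0],-3,1],[[8,1,0],-3,1],[[0,0,0],0,1]]'

```text
clock: 13.25
eef_pos: [546.5, 50.9, 105.6]
eef_rot: [-3.142, -0.0, 0.11]
wrist_force: [-0.2, -0.5, -0.3]
finger_gap: 0.6
finger_force: 0.0
```

```bash
python3 -c "
from h import *
look()"
```

```text
top bar_right_end 0.9 [ 595. -172.   13.] bay [ -45.  -114.9]
top bar_left_end none
side bar_right_end 0.58 [ 599. -173.   14.] bay [ -41.3 -117. ]
side bar_left_end 0.93 [565.  76.  17.] bay [-52.5 134. ]
t 13.55 tcp [545.9  50.6 105.7] yaw 0.11 F [ 0.4  0.1 -0.5] gap 0.6
R [ 597.  -172.4] [ -43.1 -116. ] L [565.2  75.7] [-52.5 134. ] len 250.2 yaw 0.127 theta_bay_deg 2.1
```

>>> send_rows --series '[[[-8,-1,0],-1,0.5],[[2,-31,0],0,0],[[3,-32,0],0,-1],[[3,-32,0],0,-1],[[0,0,0],0,-1],[[0,0,0],0,-1],[[0,0,0],0,-1],[[0,0,0],0,-1],[[0,0,0],0,-1]]'

```text
clock: 14.45
eef_pos: [546.0, -44.6, 105.7]
eef_rot: [-3.142, 0.0, 0.092]
wrist_force: [0.1, 0.2, 0.7]
finger_gap: 69.1
finger_force: 0.0
```

```bash
python3 -c "
from h import *
look()
st=read_state(); print(w2b(st['eef_pos']))
p=camera('side'); cv2.imwrite('pics/side1.png',cv2.resize(p['color'][130:290,200:450],None,fx=3,fy=3))"
```

```text
top bar_right_end 0.54 [ 596. -173.   13.] bay [ -43.9 -116.1]
top bar_left_end 0.83 [566.  76.  20.] bay [-51.4 134.2]
side bar_right_end 0.87 [ 598. -171.   13.] bay [ -42.4 -114.8]
side bar_left_end none
t 14.75 tcp [546.1 -45.3 105.6] yaw 0.091 F [ 0.3 -1.2 -0.5] gap 91.9
R [ 596.9 -171.9] [ -43.1 -115.5] L [566.3  76. ] [-51.4 134.2] len 249.8 yaw 0.123 theta_bay_deg 1.9
[-82.36588439  15.17569941]
```

View pics/side1.png

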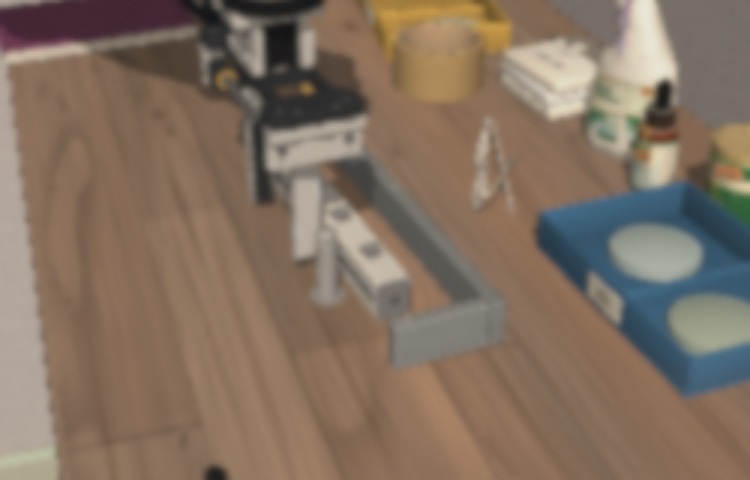

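The two open fingers stand in front of the bar, just left of the post (crop 325,270), and the bar end (395,298) is behind it. I'm pushing square to the fence.

>>> send_rows --series '[[[8,0.7,0],0,-1],[[6,0.5,0],0,-1],[[6,0.5,0],0,-1],[[6,0.5,0],0,-1],[[6,0.5,0],0,-1],[[6,0.5,0],0,-1],[[4,0.4,0],0,-1],[[0,0,0],0,-1]]'

```text
clock: 15.6
eef_pos: [588.6, -41.7, 105.6]
eef_rot: [3.142, -0.001, 0.091]
wrist_force: [0.1, -0.1, 0.3]
finger_gap: 94.1
finger_force: 0.0
```

```bash
python3 -c "
from h import *
look()
st=read_state(); print(w2b(st['eef_pos']))"
```

```text
top bar_right_end 0.73 [ 625. -169.   16.] bay [ -14.5 -115.5]
top bar_left_end 0.69 [599.  77.  18.] bay [-18.4 131.8]
side bar_right_end 0.97 [ 626. -173.   12.] bay [ -13.9 -118.8]
side bar_left_end none
t 15.9 tcp [588.  -41.8 105.7] yaw 0.091 F [ 0.5 -0.3  0.9] gap 93.7
R [ 625.9 -170.9] [ -14.2 -117.1] L [599.4  76.6] [-18.4 131.8] len 249.0 yaw 0.107 theta_bay_deg 1.0
[-40.28076092  14.85077692]
```

>>> send_rows --series '[[[2,0.2,0],0,-1],[[2,0.2,0],0,-1],[[0,0,0],0,-1]]'

```text
clock: 16.2
eef_pos: [592.2, -41.4, 105.6]
eef_rot: [-3.142, 0.0, 0.091]
wrist_force: [-2.2, -0.1, 1.7]
finger_gap: 94.0
finger_force: 1.1
```

>>> send_rows --series '[[[1,0.1,0],0,-1],[[1,0.1,0],0,-1],[[0,0,0],0,-1]]'

```text
clock: 16.5
eef_pos: [592.7, -41.4, 105.6]
eef_rot: [-3.141, 0.005, 0.091]
wrist_force: [-18.0, -1.8, 13.3]
finger_gap: 93.8
finger_force: 9.0
```

```bash
python3 -c "
from h import *
look()
p=camera('top'); cv2.imwrite('pics/top2.png',cv2.resize(p['color'][140:250,210:400],None,fx=4,fy=4))"
```

```text
top bar_right_end 0.5 [ 626. -168.   15.] bay [ -13.8 -114.7]
top bar_left_end 0.51 [603.  78.  19.] bay [-14.6 132.9]
side bar_right_end 0.63 [ 629. -171.   12.] bay [ -11.5 -117.9]
side bar_left_end 0.6 [605.  82.  16.] bay [-11.9 137.1]
t 16.8 tcp [592.7 -41.4 105.6] yaw 0.091 F [-18.2  -0.9  12.9] gap 93.6
R [ 627.3 -170. ] [ -12.7 -116.3] L [604.2  80.3] [-13.2 135. ] len 251.3 yaw 0.092 theta_bay_deg 0.1
```

View pics/top2.png

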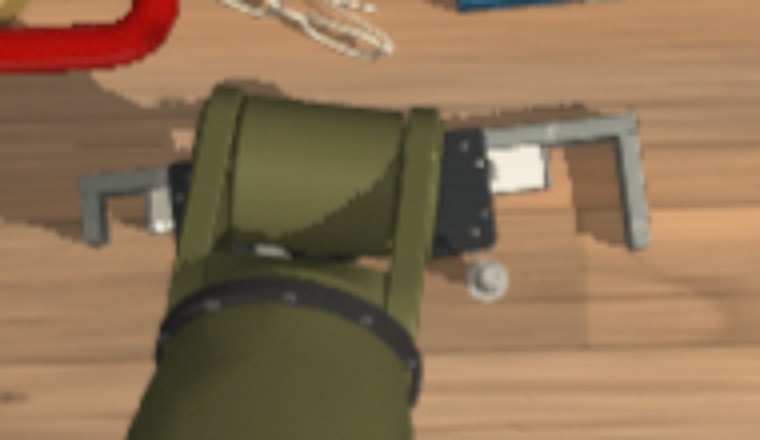

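The bar lies against the fence with its ends at crop (548,165) and (155,205), between both stops. I'm backing off straight out, then up.

>>> send_rows --series '[[[-1,-0.1,0],0,-1],[[-2,-0.2,0],0,-1],[[-8,-0.7,0],0,-1],[[-16,-1.4,0],0,-1],[[-16,-1.4,0],0,-1],[[0,0,40],0,-1],[[-20,0,45],0,-1],[[-45,0,10],0,-1],[[-45,0,10],0,-1],[[0,0,0],0,-1]]'

```text
clock: 17.85
eef_pos: [437.3, -44.7, 211.5]
eef_rot: [3.141, -0.001, 0.091]
wrist_force: [0.3, 0.2, -0.0]
finger_gap: 94.5
finger_force: 0.0
```

```bash
python3 -c "
from h import *
look()
p=camera('top'); cv2.imwrite('pics/top3.png',cv2.resize(p['color'][140:250,210:400],None,fx=4,fy=4))
spots(['tape','marker'],p); p=camera('side'); spots(['tape','marker','lens_block'],p)"
```

```text
top bar_right_end 0.85 [ 626. -170.   12.] bay [ -14.  -115.8]
top bar_left_end 0.71 [603.  81.  19.] bay [-14.4 135.4]
side bar_right_end 0.79 [ 630. -172.   14.] bay [ -10.6 -119. ]
side bar_left_end 0.67 [605.  81.  17.] bay [-12.9 135.3]
t 18.15 tcp [441.8 -45.  210.2] yaw 0.091 F [ 0.3 -0.4 -0.1] gap 94.2
R [ 627.8 -171. ] [ -12.3 -117.4] L [603.7  80.6] [-13.7 135.4] len 252.7 yaw 0.095 theta_bay_deg 0.3
tape 0.58 [767.2 195.7  -1.6]
marker 0.82 [ 426.8 -365.2   -3.4]
tape 0.96 [763.  196.   -2.5]
marker 0.64 [ 430.7 -362.3    3.7]
lens_block 0.44 [ 516.  -373.     0.6]
```

View pics/top3.png

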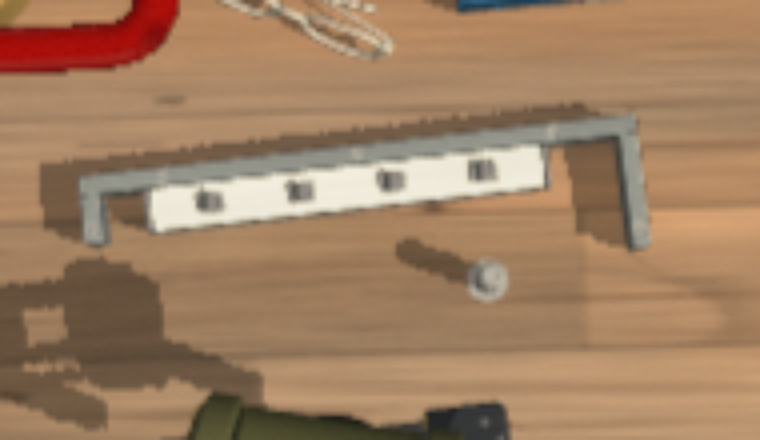

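The bar lies flush along the fence, from crop (150,210) to (547,165), between the stops and behind the post. The robot is clear, so I'm handing in.

```bash
python3 -c "
from cell import *
print(sign_off())"
```

```text
the job is handed in; nothing more can be done
None
```

I put the bar away and handed the job in at about 18 s of the 72 s: it lies flat against the back fence, between the stops and behind the post. The tape, marker and lens block are where they were and the robot is clear; sign-off returned no verdict, so this rests on the last camera check.

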